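# Lock the lion-head stand with its deep T-key

### The arm

A 6-joint arm with a two-finger parallel gripper is mounted at the origin on the work surface. World frame = base frame: x ahead of the robot, y to its left, z up, the work surface at z = 0. Lengths are in mm, angles in rad, forces in N, time in s.
With the tool pointing down it reaches from about 350 to 875 mm from the base axis. Payload 4.2 kg.
Tool frame: the origin (TCP) lies midway between the tips of the shut fingers; the grasp point (between the pads) lies 19 mm behind it (arm.tcp_to_grasp is the distance from the TCP to the grasp point, in mm); z points along the fingers, y is the line along which they close (so a half turn about z gives the same grasp; the last joint's range is limited). The gripper opens to 85 mm and grips with 20 to 120 N. Pads are 22 mm wide; open, the fingers measure 114 mm over their backs; the gripper's body (76 mm by 85 mm) begins 54 mm behind the grasp point. The pads swing forward as they close: fully open they stand 13 mm farther back than shut.
Start: joints at [-0.974, 0.385, 0.008, 0, -1.194, -0.259], TCP at [207.147, -589.652, 231.312] pointing down, gripper open.
Joint ranges: [-3.14, 3.14], [-1.21, 2.06], [-1.07, 1.41], [-3.16, 2.05], [-2.99, -0.16], [-3.1, 3.1]. Speed limits (rad/s): [2.79, 2.79, 3.14, 3.14, 3.14, 3.14].

### API

Orientations are given as a unit quaternion [x, y, z, w].
In Python, from bench import arm gives the robot as it stands.
- The arm moves only by the tool arm_command, never from a script. Its argument "rows" is a list of rows, each a list of 2 entries, a list of its own where there are three numbers: the shift along the tool's x, y, z as a fraction of full scale, then the turn, a rotation vector about the tool's x, y, z as a fraction of full scale. In form: [[[x, y, z], [wx, wy, wz]], ...]. A call has 1 to 5 rows; each row is the pose to reach, as a shift and turn from the pose commanded when the call began, along the tool's axes at that moment, turning the shorter way round; what a row does not reach only later rows make up. Full scale, the value 1, is 0.25 m for a shift and 180 degrees for a turn. A row lasts 1/10 s, in which the tool goes at most 50 mm and 8.59 degrees, less where a joint would pass 70% of its speed; a pose out of reach is approached as far as the arm can. A call with a number of a shift or a turn outside -1 to 1 is refused whole. A call with a gripper value outside its range is refused whole. "grip" is the opening, from 0 (shut) to 1 (fully open), set as the call begins (left out, the last holds). The fingers move at their own pace and stop on an object; the grip force is fixed at half the most. Time passes only in rows, so rows that repeat a pose let the fingers close. It gives the time, the measured TCP pose, the force, the opening and the grip force at its end, in the units of the state.
- arm.read_state(): the state, without advancing time (a new reading comes with each control period).
- arm.get_image(name): name is "side" or "top" or "wrist"; returns (picture, depth): 480x640x3 uint8, blue, green, red; 480x640 float32, mm along the optical axis (not along the pixel's ray), 0 where there is no reading.
- arm.camera_info(name): a dict with "fx", "fy", "cx", "cy" (pixels), "k1" (the pictures are not rectified: a ray, as slopes to the right and down, at radius r is drawn at 1 + k1 r^2 times it, then the intrinsics apply), "extrinsics" (4x4, takes a point from camera to world coordinates). Camera axes: x right, y down, z forward; pixel columns grow to the right and rows downward; lengths in mm; the calibration is good to about 2 mm. A picture is of the moment at which its call begins: read the wrist's pose just before it. camera_info takes no time and is no camera call; for the wrist camera it gives the pose at the moment of the call.
- arm.job_done(): hands the job in; it is judged then, once.
Trained networks look in the newest picture that a camera, given by its name, has taken for a name from the list of things; names that differ only in an ending like _2 or _b are one class to them, and where a whole thing is asked for, a point or a joint stands for the part that bears it (a point fixed in the world has none). Each returns a list of dicts, best first, with "score" (0 to 1); they miss things now and then, are a little off and sometimes report something else, mostly with a low value. They report only what shows in the picture. A call takes as long as a camera call. They do not tell look-alikes from the thing itself.
- arm.spot_in(camera, query): "position" ([column, row] in pixels, amid what is visible of it).
The state is a dict: "clock": time; "joints": joint angles; "joint_vel": joint speeds; "joint_efforts": joint torques, N m; "position": TCP position; "ee_rot": TCP orientation; "contact_force": force on the tool from outside, world axes, zero at the start; "wrist_torque": the same for the moment, N m; "gripper_width": finger opening in mm; "grasp_force": force on a finger pad.
Only numpy, scipy, OpenCV 4.12 (cv2) and the standard library are available. Lean on these libraries where they do the work, as an engineer would, in place of code of your own. Each camera call takes 0.05 s, during which the arm holds its last target. There are 200 camera calls.

### The job

Take the steel T-key from its wooden rack, lower it gently upright down the deep steel tube of the lion-head stand until its socket drops fully over the square stem at the bottom, then turn it clockwise (seen from above) until it comes up firm, so that the head is clamped. Do not ram or wrench the key; leave it standing fully home on the stem, let go, and leave the paint things where they are.

Things in the scene. Friction and masses are not known exactly. Their poses are not given: they have to be found in the camera images.
- key_bar (a point): Steel T-key, loose, 0.27 to 0.38 kg, upright in the rack. This point is the centre of its crossbar, the part to grasp: flat-sided, 90 mm long along this point's y, 16 mm thick along its x, 22 mm high, its top 11 mm above this point. A 12 mm round shank hangs from its middle; the key's foot is 151 mm below this point.
- key_foot (a point): Centre of the key's lower end, the mouth of its square socket: opening 18.5 mm square, sides parallel to the key's x and y, 34 mm deep, outer width 25.5 mm (33 mm over its clipped corners). In the rack it stands 40 mm deep in a 37.5 mm round hole.
- rack: Heavy wooden block 85 x 85 x 60 mm that does not move, with the key's 37.5 mm hole, 40 mm deep, in the middle of its top. Origin: centre of its underside. It stands left or right of the middle of the bench.
- shaft_mouth (a point): Centre of the upper mouth of the upright steel tube on the fixed clamp stand, 120 mm above the bench: bore 42 mm, outside 60 mm. A small lion-head model, 100 mm wide and 140 mm tall, stands on the same grey base plate, its axis 125 mm from the tube along this point's +y. The tube is deep: 105 mm to its floor.
- stem (a joint): Turn of the square stem, rad: 0 at the start, growing clockwise seen from above to a hard stop at 1.3 (clamped); the other hard stop is at -0.25. Stiff, about 0.1 N m, rising steeply at the stop; stays where left. The key has some 15 degrees of play on it in all. It does not tell which way the square faces. More than 60 N between key and stem or stand is ramming or wrenching.
- tongue_tip (a point): End of the small steel clamp tongue which comes out of the grey housing on the tube's side, low down, towards the head's steel foot plate: 18 mm further along the stand's +y when the stem is fully turned.
- mug: Bystander: green paint mug with brushes, 76 mm across, 85 mm tall without the brushes. Origin: centre of underside.
- bottle: Bystander: yellow plastic bottle, 64 mm across, 170 mm tall. Origin: centre of underside.
- can: Bystander: bare metal paint can, 72 mm across, 90 mm tall. Origin: centre of underside.
- shaft_floor (a point): Centre of the tube's floor, where the key's foot rests when fully home. From here rises a steel stem, 16 mm square up to 22 mm (a socket not lined up comes to rest there), then a blunt cone, 17 mm across its base, up to 31 mm. It stands up to 1 mm off the tube's axis. Which way the square faces is not known: feel for it by turning the lightly resting key; any of four quarter positions fits, within about 5 degrees.
Mind the look-alikes: they are no part of the job. Of the things that look like the part that bears key_bar, the largest one is meant.

How it is judged (in metres and radians):
On the way, in this order (a step that is already met when the one before it is completed fails the run):
1. the key is drawn out of the rack (height (world z) of key_foot above 0.07 m and angle between key_bar's own z axis and vertical below 0.35 rad), for 0.1 s.
2. the key's socket is fully down over the square stem, before the stem has been turned home (z of key_foot in the frame of shaft_mouth below -0.097 m and horizontal distance between key_foot and shaft_mouth below 0.006 m and value of joint stem below 0.9 rad), for 0.1 s.
3. the stem is turned clockwise to its stop with the key on it (value of joint stem above 1.15 rad and z of key_foot in the frame of shaft_mouth below -0.095 m and horizontal distance between key_foot and shaft_mouth below 0.006 m), for 0.1 s.
At the end, for the whole second after the job is handed in: The stem stands at 1.15 rad or more (stop at 1.3), the key stands on it, its foot at least 97 mm below the tube's mouth (105 when fully home), within 6 mm of the tube's axis and upright within 0.15 rad, at rest and released (value of joint stem above 1.15 rad and z of key_foot in the frame of shaft_mouth below -0.097 m and horizontal distance between key_foot and shaft_mouth below 0.006 m and angle between key_bar's own z axis and vertical below 0.15 rad and linear speed of key below 0.02 m/s and contact force between the fingers and key below 0.1 N); the robot touches nothing.
It fails at once if the key is rammed or wrenched: more than 60 N between key and stem (contact force between key and stem above 60 N).
It fails at once if the key is rammed against the stand with more than 60 N (contact force between key and stand above 60 N).
It fails at once if a paint mug, bottle or can is moved more than 30 mm (distance of any of mug, bottle, can from where it was at the start of the episode above 0.03 m).
It fails at once if a paint mug, bottle or can is tipped over (angle between any of mug, bottle, can's own z axis and vertical above 0.4 rad).
It also fails if it takes over 64 s, if anything falls off the work surface, if the arm or the gripper's body presses on something with over 40 N, if the wrist force passes 120 N, or if a joint passes its speed limit or range.

## Working session

There is one attempt and no reset: what is moved stays moved. The work goes in short steps, Python scripts to look and compute and a tool call to move; the robot and the scene stay as the last step left them, time stands still between calls to the robot, and variables do not carry over. Pictures are saved under pics/ and viewed, at most 10 in all, crops included, and the job is handed in when it is done.

Besides the shell and the picture viewer there is one more tool, called after "Call:" as a command line: name --argument value ..., lists and objects as JSON in quotes. arm_command: Moves the arm, as the interface text tells. Shift numbers are shares of 0.25 m and turn numbers shares of 180 degrees, none past 1 either way. Its arguments: {"type":"object","properties":{"rows":{"type":"array","items":{"type":"array"}},"grip":{"type":"number"}},"required":["rows"]}

```bash
mkdir -p pics
cat > h.py <<'E'
from bench import arm
import numpy as np, cv2
from scipy.spatial.transform import Rotation as R
def cam(n): 
    c=arm.camera_info(n); return c,np.array(c["extrinsics"])
def px2w(n,uv,d,ci=None):
    c,E=ci or cam(n)
    K=np.array([[c["fx"],0,c["cx"]],[0,c["fy"],c["cy"]],[0,0,1]])
    p=cv2.undistortPoints(np.array(uv,float).reshape(-1,1,2),K,np.array([c["k1"],0,0,0,0.])).reshape(-1,2)
    P=np.c_[p,np.ones(len(p))]*np.array(d,float).reshape(-1,1)
    return P@E[:3,:3].T+E[:3,3]
def cloud(n,d,ci=None):
    v,u=np.mgrid[0:480,0:640]
    return px2w(n,np.c_[u.ravel(),v.ravel()],d.ravel(),ci).reshape(480,640,3)
E
python3 - <<'E'
from h import *
s=arm.read_state();print(s)
ims=[]
for n in("top","side"):
    im,d=arm.get_image(n);cv2.imwrite(f"pics/{n}0.png",im);np.save(f"{n}0.npy",d)
    W=cloud(n,d)
    for q in("key_bar","rack","shaft_mouth","mug","bottle","can"):
        for r in arm.spot_in(n,q)[:3]:
            u,v=map(int,r["position"]);print(n,q,round(r["score"],2),u,v,W[v,u].round())
E
```

```text
{'clock': 0.0, 'joints': array([-9.74405269e-01,  3.85552668e-01,  6.62343763e-03, -5.00305172e-04,
       -1.19398085e+00, -2.58578017e-01]), 'joint_vel': array([-0.00040813, -0.00019733,  0.00114498,  0.0022455 ,  0.00021702,
       -0.00071881]), 'joint_efforts': array([-4.11342935e-04, -3.92292023e+01,  1.88398844e+01,  4.18618396e+00,
       -4.76625617e-03, -1.51122176e-06]), 'position': array([ 206.95406036, -589.12603539,  230.22279158]), 'ee_rot': array([-1.68013453e-01,  9.85784108e-01,  1.05816418e-03, -2.26581917e-04]), 'contact_force': array([ 0.84399258, -0.3657485 , -0.94909153]), 'wrist_torque': array([-0.01200953,  0.02431205, -0.00592298]), 'grasp_force': 0.0, 'gripper_width': 85.39427380115728}
top key_bar 0.95 153 244 [559. 208. 182.]
top key_bar 0.73 157 291 [455. 220. 105.]
top key_bar 0.49 166 196 [671. 203. 109.]
top rack 0.87 173 244 [564. 203.  41.]
top shaft_mouth 0.67 289 229 [600. -78.  75.]
top bottle 0.69 431 287 [ 469. -400.  119.]
top can 0.88 216 324 [380.  87.  89.]
side key_bar 0.78 235 355 [551. 222. 165.]
side key_bar 0.71 193 346 [667. 222.  88.]
side key_bar 0.7 288 403 [442. 227. 113.]
side rack 0.75 245 389 [541. 230.  61.]
side shaft_mouth 0.65 313 278 [569. -43.  76.]
side bottle 0.71 427 192 [ 468. -385.  102.]
side can 0.9 363 376 [365. 106.  91.]
side can 0.66 313 275 [571. -46.  81.]
```

View pics/top0.png

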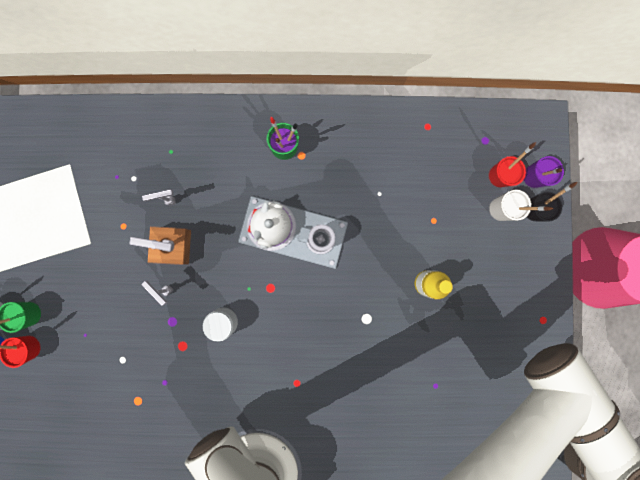

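View pics/side0.png

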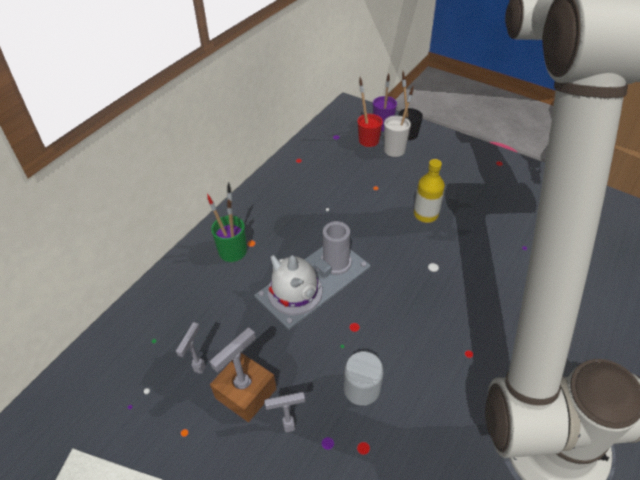

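The top view shows three T-keys, at (153,244) in the wooden rack, (157,195) and (153,292). The middle one fits: it is the largest, it stands in the rack, and its bar top is at z 182 as described. The tube mouth is at (320,238), the lion head at (270,225) and the can at (220,325). I'll confirm with a crop and measure.

Run:
```python
from h import *
im=cv2.imread("pics/top0.png");cv2.imwrite("pics/crop0.png",cv2.resize(im[170:320,110:360],None,fx=3,fy=3,interpolation=cv2.INTER_CUBIC))
for n in("top","side"):
    d=np.load(f"{n}0.npy");W=cloud(n,d)
    def sel(lo,hi,zl,zh):
        return W[(d>0)&(W[...,0]>lo[0])&(W[...,0]<hi[0])&(W[...,1]>lo[1])&(W[...,1]<hi[1])&(W[...,2]>zl)&(W[...,2]<zh)]
    P=sel((500,150),(620,300),166,195)
    r=cv2.minAreaRect(P[:,:2].astype(np.float32));print(n,"bar",len(P),P.mean(0).round(1),r,cv2.boxPoints(r).round(1).tolist())
    A=np.c_[P[:,:2],np.ones(len(P))];print("  top plane",np.linalg.lstsq(A,P[:,2],rcond=None)[0].round(4),np.median(P[:,2]))
    P=sel((480,150),(620,300),52,68);r=cv2.minAreaRect(P[:,:2].astype(np.float32));print("  rack",len(P),r,np.median(P[:,2]))
    P=sel((500,-180),(640,-60),112,130);(r)=cv2.minEnclosingCircle(P[:,:2].astype(np.float32));print("  tube",len(P),r,np.median(P[:,2]),P.mean(0))
    P=sel((440,-180),(700,120),2,16);r=cv2.minAreaRect(P[:,:2].astype(np.float32));print("  base",len(P),r)
    P=sel((500,-60),(680,80),100,150);print("  head",P.mean(0),P.max(0))
```

```text
top bar 329 [558.9 212.4 180.9] ((559.2554321289062, 215.01876831054688), (90.69225311279297, 16.148950576782227), 81.19622802734375) [[544.2999877929688, 171.39999389648438], [560.2999877929688, 169.0], [574.2000122070312, 258.6000061035156], [558.2000122070312, 261.1000061035156]]
  top plane [-1.640000e-02  2.200000e-02  1.853768e+02] 181.22707619368816
  rack 1022 ((560.4954223632812, 214.85842895507812), (86.54590606689453, 83.34683227539062), 87.26718139648438) 59.45138122122978
  tube 274 ((578.8739013671875, -153.18060302734375), 29.829559326171875) 119.55944891808576 [ 578.64134687 -151.7916282   119.40996514]
  base 3123 ((570.05029296875, -29.9866943359375), (258.6925964355469, 300.3557434082031), 0.47699442505836487)
  head [610.93255324 -27.98593488 107.2444246 ] [661.46648522   0.93293916 140.7450944 ]
side bar 649 [556.4 220.3 178.5] ((557.5869750976562, 217.4405517578125), (90.15328979492188, 18.28019905090332), 80.15135192871094) [[540.9000244140625, 174.60000610351562], [558.9000244140625, 171.5], [574.2999877929688, 260.29998779296875], [556.2999877929688, 263.3999938964844]]
  top plane [  0.4619  -0.0845 -59.8824] 180.3395802193627
  rack 1746 ((559.1763916015625, 216.8974151611328), (87.27252960205078, 88.21758270263672), 86.07939147949219) 59.47117391420818
  tube 328 ((579.2733154296875, -149.13058471679688), 31.498144149780273) 119.23038516456188 [ 576.96903254 -147.71943771  118.5106995 ]
  base 2449 ((570.110595703125, -30.03082275390625), (259.5079040527344, 299.79473876953125), 0.06481344997882843)
  head [609.97581751 -21.44222432 107.98009249] [661.21023048   5.59564635 142.31420356]
```

View pics/crop0.png

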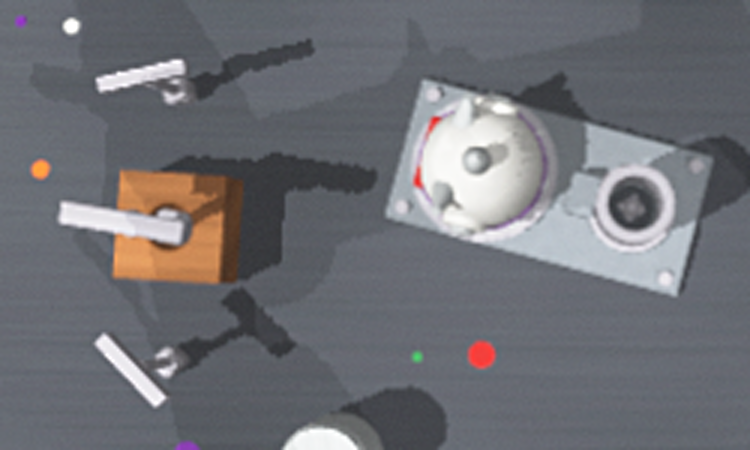

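The crop confirms the large key in the rack, with the bar at crop (125,222). The tube mouth is at crop (633,205), with the stem visible inside. Next I plan the approach.

```bash
cat >> h.py <<'E'
def pose(): 
    s=arm.read_state(); return np.array(s["position"]),R.from_quat(s["ee_rot"])
def down(yaw): # yaw: world angle (deg) of tool y, z down
    a=np.radians(yaw);y=np.array([np.cos(a),np.sin(a),0]);z=np.array([0,0,-1.])
    return R.from_matrix(np.c_[np.cross(y,z),y,z])
def move(p0,r0,p1,r1):
    return (r0.inv().apply(np.array(p1)-p0)/250).round(4),((r0.inv()*r1).as_rotvec()/np.pi).round(4)
E
python3 - <<'E'
from h import *
p=np.array([207.1,-589.7,231.3]);y0=109.3
print(pose()[1].as_matrix().round(3))
T=np.array([558.7,216,236.]);y1=171.2
for i in range(4):
    a,b=p+(T-p)*i/4,p+(T-p)*(i+1)/4
    print(*move(a,down(y0+(y1-y0)*i/4),b,down(y0+(y1-y0)*(i+1)/4)))
E
```

```text
[[-0.943 -0.331  0.   ]
 [-0.331  0.943 -0.   ]
 [-0.    -0.    -1.   ]]
[-0.5981  0.6442 -0.0047] [ 0.     0.    -0.086]
[-0.7483  0.4613 -0.0047] [ 0.     0.    -0.086]
[-0.8443  0.2449 -0.0047] [ 0.     0.    -0.086]
[-0.879   0.0107 -0.0047] [ 0.     0.    -0.086]
```

Call:
arm_command --rows '[[[-0.12,0.128,0],[0,0,-0.017]],[[-0.24,0.258,0],[0,0,-0.034]],[[-0.36,0.386,0],[0,0,-0.052]],[[-0.48,0.515,0],[0,0,-0.069]],[[-0.6,0.644,0],[0,0,-0.086]]]' --grip 1

```text
clock: 1.2
position: [295.7, -386.5, 231.5]
ee_rot: [-0.3, 0.954, -0.0, 0.0]
contact_force: [1.4, 0.5, -0.6]
gripper_width: 85.6
grasp_force: 0.0
```

Call:
arm_command --rows '[[[-0.15,0.092,0],[0,0,-0.017]],[[-0.3,0.184,0],[0,0,-0.034]],[[-0.45,0.277,0],[0,0,-0.052]],[[-0.6,0.369,0],[0,0,-0.069]],[[-0.748,0.461,0],[0,0,-0.086]]]'

```text
clock: 1.7
position: [383.4, -184.9, 231.8]
ee_rot: [-0.426, 0.905, -0.0, 0.001]
contact_force: [0.2, 0.4, -0.1]
gripper_width: 85.3
grasp_force: 0.0
```

Call:
arm_command --rows '[[[-0.17,0.049,0],[0,0,-0.017]],[[-0.34,0.098,0],[0,0,-0.034]],[[-0.51,0.147,0],[0,0,-0.052]],[[-0.68,0.196,0],[0,0,-0.069]],[[-0.844,0.245,0],[0,0,-0.086]]]'

```text
clock: 2.2
position: [471.1, 16.8, 231.8]
ee_rot: [-0.544, 0.839, -0.0, 0.001]
contact_force: [0.8, 0.7, 0.0]
gripper_width: 85.3
grasp_force: 0.0
```

Call:
arm_command --rows '[[[-0.18,0.002,0],[0,0,-0.017]],[[-0.36,0.004,0],[0,0,-0.034]],[[-0.54,0.006,0],[0,0,-0.052]],[[-0.71,0.008,0],[0,0,-0.069]],[[-0.879,0.01,0],[0,0,-0.086]]]'

```text
clock: 2.7
position: [558.9, 218.2, 231.5]
ee_rot: [-0.652, 0.758, -0.0, 0.0]
contact_force: [1.8, -0.4, 0.0]
gripper_width: 85.1
grasp_force: 0.0
```

Run:
```python
from h import *
ci=cam("wrist");p,r=pose();im,d=arm.get_image("wrist");cv2.imwrite("pics/w1.png",im)
W=cloud("wrist",d,ci)
print(p.round(1),r.as_matrix().round(3)[:,1],ci[1][:3].round(2).tolist())
P=W[(d>0)&(abs(W[...,0]-559)<50)&(abs(W[...,1]-216)<70)&(W[...,2]>166)&(W[...,2]<195)]
q=cv2.minAreaRect(P[:,:2].astype(np.float32));print(len(P),q,np.median(P[:,2]))
A=np.c_[P[:,:2]-P[:,:2].mean(0),np.ones(len(P))];print(np.linalg.lstsq(A,P[:,2],rcond=None)[0].round(4))
```

```text
[558.9 218.2 231.5] [-0.989  0.149 -0.   ] [[-0.99, 0.14, 0.04, 548.16], [0.15, 0.95, 0.28, 145.58], [0.0, 0.29, -0.96, 373.75]]
5705 ((559.1008911132812, 214.8131561279297), (90.6443099975586, 16.071212768554688), 80.92756652832031) 181.5291802246567
[-4.000000e-04  1.160000e-02  1.813417e+02]
```

View pics/w1.png

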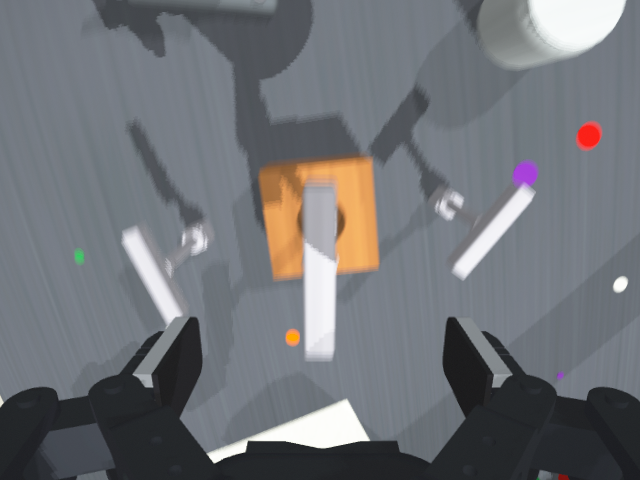

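Wrist view: the rack key's bar lies between the fingers at (320,270), with the other keys clear of them at (160,270) and (495,230). I'll descend and grip.

Call:
arm_command --rows '[[[0.012,-0.003,0.08],[0,0,0.003]],[[0.012,-0.003,0.16],[0,0,0.003]],[[0.012,-0.003,0.24],[0,0,0.003]],[[0.012,-0.003,0.32],[0,0,0.003]],[[0.012,-0.003,0.32],[0,0,0.003]]]'

```text
clock: 3.25
position: [556.8, 212.1, 148.4]
ee_rot: [-0.647, 0.762, 0.001, -0.003]
contact_force: [0.2, -0.6, -0.3]
gripper_width: 85.4
grasp_force: 0.0
```

Call:
arm_command --rows '[[[0,0,0],[0,0,0]],[[0,0,0],[0,0,0]],[[0,0,0],[0,0,0]],[[0,0,0],[0,0,0]],[[0,0,0],[0,0,0]]]' --grip 0

```text
clock: 3.75
position: [559.1, 213.4, 152.2]
ee_rot: [-0.648, 0.762, -0.0, 0.001]
contact_force: [1.4, 0.0, -0.1]
gripper_width: 15.1
grasp_force: 58.5
```

Call:
arm_command --rows '[[[0,0,0],[0,0,0]],[[0,0,0],[0,0,0]],[[0,0,0],[0,0,0]]]'

```text
clock: 4.05
position: [559.1, 213.4, 152.1]
ee_rot: [-0.648, 0.762, -0.0, 0.001]
contact_force: [-0.4, -0.3, 5.0]
gripper_width: 14.9
grasp_force: 59.6
```

Call:
arm_command --rows '[[[0,0,-0.06],[0,0,0]],[[0,0,-0.16],[0,0,0]],[[0,0,-0.3],[0,0,0]],[[0,0,-0.45],[0,0,0]],[[0,0,-0.6],[0,0,0]]]'

```text
clock: 4.55
position: [557.6, 212.9, 300.7]
ee_rot: [-0.648, 0.762, 0.001, -0.002]
contact_force: [0.4, 0.9, -3.1]
gripper_width: 15.0
grasp_force: 58.8
```

Run:
```python
from h import *
s=arm.read_state();print(s["position"],s["gripper_width"],s["contact_force"],s["wrist_torque"])
im,d=arm.get_image("side")
W=cloud("side",d)
# tube: top-camera ring fit refined; key bar slope & foot in side cam
m=(d>0)&(abs(W[...,0]-559)<70)&(abs(W[...,1]-213)<70)&(W[...,2]>165)&(W[...,2]<280)
P=W[m];print(len(P))
for z in range(168,280,14):
    Q=P[(P[:,2]>=z)&(P[:,2]<z+14)]
    if len(Q): print(z,len(Q),Q.mean(0).round(1),Q[:,:2].min(0).round(1),Q[:,:2].max(0).round(1))
cv2.imwrite("pics/s2.png",cv2.resize(im[180:420,130:430],None,fx=2.4,fy=2.4))
```

```text
[557.62716159 212.93793104 300.67261191] 14.97005963765694 [ 0.42585772  0.93836412 -3.13913223] [ 0.05370612 -0.1022793   0.01915809]
549
168 79 [549.6 222.3 175.2] [541.9 205.2] [569.7 230.8]
182 92 [549.5 222.2 189.4] [541.1 205.4] [569.9 230.5]
196 174 [552.7 220.  205. ] [541.9 204.6] [569.8 230.3]
210 48 [552.7 218.2 215.5] [544.9 207. ] [562.9 228.1]
224 36 [553.1 219.4 231.5] [549.7 212.6] [559.4 222.7]
238 37 [553.7 219.5 245.1] [550.9 212.9] [560.4 223.4]
252 39 [553.3 218.8 258.2] [550.1 211.7] [560.2 222.7]
266 44 [553.4 219.3 272.6] [550.4 212.6] [559.3 222.9]
```

View pics/s2.png

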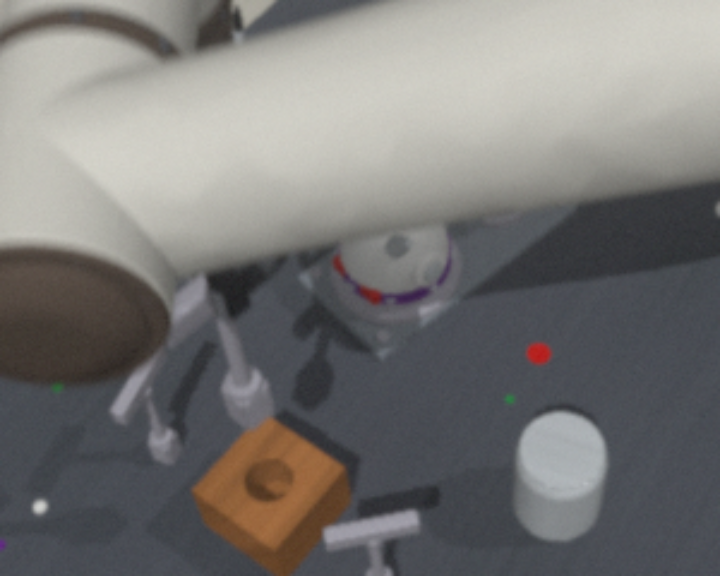

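The key hangs upright at (230,350), clear of the rack at (270,500). Next I carry it to a spot where the wrist camera looks straight down the tube.

Run:
```python
from h import *
p=np.array([559.1,213.4,302]);y0=170.9;T=np.array([630,-101,320.]);y1=135
for i in range(2):
    a,b=p+(T-p)*i/2,p+(T-p)*(i+1)/2
    print(*move(a,down(y0+(y1-y0)*i/2),b,down(y0+(y1-y0)*(i+1)/2)))
print(arm.read_state()["joints"])
```

```text
[ 0.5985 -0.2395 -0.036 ] [0.     0.     0.0997]
[ 0.4955 -0.4122 -0.036 ] [0.     0.     0.0997]
[ 0.63512679  0.29511403  0.06804924  0.00291508 -1.33410649 -0.79686596]
```

Call:
arm_command --rows '[[[0.08,-0.03,-0.03],[0,0,0.02]],[[0.22,-0.09,-0.036],[0,0,0.04]],[[0.36,-0.14,-0.036],[0,0,0.06]],[[0.48,-0.19,-0.036],[0,0,0.08]],[[0.6,-0.24,-0.036],[0,0,0.1]]]'

```text
clock: 5.1
position: [593.0, 54.3, 308.3]
ee_rot: [-0.519, 0.855, 0.001, -0.001]
contact_force: [0.2, 0.3, -2.4]
gripper_width: 15.0
grasp_force: 58.9
```

Call:
arm_command --rows '[[[0.13,-0.11,-0.036],[0,0,0.03]],[[0.26,-0.22,-0.036],[0,0,0.05]],[[0.39,-0.32,-0.036],[0,0,0.08]],[[0.46,-0.38,-0.036],[0,0,0.09]],[[0.495,-0.412,-0.036],[0,0,0.1]]]'

```text
clock: 5.6
position: [628.1, -103.6, 316.8]
ee_rot: [-0.379, 0.926, 0.001, -0.002]
contact_force: [0.2, 0.0, -2.3]
gripper_width: 14.9
grasp_force: 59.0
```

Call:
arm_command --rows '[[[0,0,0],[0,0,0]],[[0,0,0],[0,0,0]],[[0,0,0],[0,0,0]]]'

```text
clock: 5.9
position: [628.4, -100.3, 319.0]
ee_rot: [-0.381, 0.924, 0.0, -0.0]
contact_force: [-0.2, -0.3, -3.1]
gripper_width: 14.8
grasp_force: 59.0
```

Run:
```python
from h import *
ci=cam("wrist");p,r=pose();im,d=arm.get_image("wrist");np.savez("w3.npz",im=im,d=d,E=ci[1])
print(p.round(1),r.as_quat().round(3),{k:ci[0][k] for k in("fx","cx","cy","k1")},ci[1][:3].round(3).tolist())
W=cloud("wrist",d,ci)
m=(d>0)&(np.hypot(W[...,0]-579,W[...,1]+152)<40)&(abs(W[...,2]-120)<6)
v,u=np.nonzero(m);print(len(u),u.mean(),v.mean())
P=W[m];print(cv2.minEnclosingCircle(P[:,:2].astype(np.float32)),P.mean(0))
c=im.copy();x,y=int(u.mean()),int(v.mean());k=c[max(0,y-75):y+75,max(0,x-75):x+75]
cv2.imwrite("pics/w3.png",np.hstack([cv2.resize(im,(400,300)),cv2.resize(k,(300,300),interpolation=cv2.INTER_CUBIC)]))
```

```text
[ 628.4 -100.3  319. ] [-0.381  0.924  0.    -0.   ] {'fx': 417.33304811100913, 'cx': 322.05557100157324, 'cy': 246.63852746362738, 'k1': -0.07301673281415559} [[-0.705, 0.68, 0.202, 577.042], [0.71, 0.675, 0.202, -152.283], [0.001, 0.286, -0.958, 461.345]]
2308 320.4198440207972 122.83708838821491
((578.4432373046875, -152.4630584716797), 29.771066665649414) [ 577.75199145 -152.91154921  119.43853482]
```

View pics/w3.png

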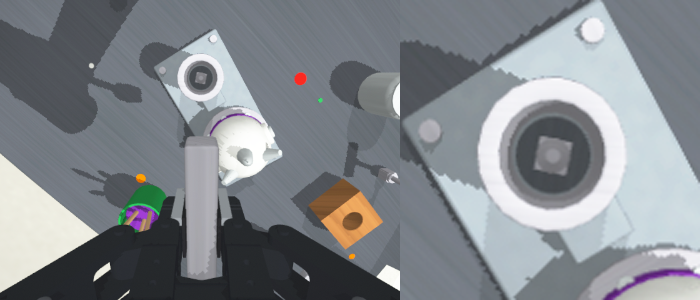

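The wrist view shows the tube mouth at (322,122 full-size) with the square stem visible inside, turned about 10° in the image. I'll measure its facing and the held bar.

Run:
```python
from h import *
z=np.load("w3.npz");d=z["d"];im=z["im"];c=arm.camera_info("wrist");ci=(c,z["E"])
W=cloud("wrist",d,ci)
rr=np.hypot(W[...,0]-578.4,W[...,1]+152.4)
for lo,hi in((30,60),(33,39),(38,60)):
    P=W[(d>0)&(rr<14)&(W[...,2]>lo)&(W[...,2]<hi)]
    if len(P)>3: print(lo,len(P),cv2.minAreaRect(P[:,:2].astype(np.float32)),np.median(P[:,2]),P[:,:2].mean(0))
# projected into image: brightness segmentation, mapped at z=37
v,u=np.nonzero((d>0)&(rr<15)); 
g=im.mean(2)
rays=px2w("wrist",np.c_[u,v],np.ones(len(u)),ci)-z["E"][:3,3]
t=(37-z["E"][2,3])/rays[:,2];Q=z["E"][:3,3]+rays*t[:,None]
gv=g[v,u];th=cv2.threshold(gv.astype(np.uint8),0,255,cv2.THRESH_OTSU)[0];S=Q[gv>th];print("otsu",th,len(S),cv2.minAreaRect(S[:,:2].astype(np.float32)),S.mean(0))
def score(S):
    out=[]
    for a in range(0,90,2):
        b=np.radians(a);x=S[:,:2]-S[:,:2].mean(0);x=x@np.array([[np.cos(b),-np.sin(b)],[np.sin(b),np.cos(b)]])
        out.append((np.mean(np.abs(x)**6),a))
    return sorted(out)[:3]
print(score(S))
p=np.array([628.4,-100.3,319]);m=(d>0)&(abs(W[...,2]-348)<6)&(np.hypot(W[...,0]-p[0],W[...,1]-p[1])<60)
P=W[m];print("bar",len(P),cv2.minAreaRect(P[:,:2].astype(np.float32)),np.median(P[:,2]))
P=P-P.mean(0)
```

```text
30 285 ((578.1807250976562, -151.32066345214844), (16.799358367919922, 16.941543579101562), 35.43124008178711) 40.270128169092004 [ 578.14226407 -151.47179587]
33 112 ((578.1807250976562, -151.32066345214844), (16.799358367919922, 16.941543579101562), 35.43124008178711) 37.29684295055054 [ 578.21287141 -151.7020641 ]
38 201 ((577.81298828125, -151.67935180664062), (15.202237129211426, 14.680977821350098), 44.69917297363281) 42.33840593712051 [ 578.02719032 -151.50564494]
otsu 102.0 289 ((578.385009765625, -151.7296142578125), (16.73896598815918, 16.34975242614746), 34.752113342285156) [ 578.35635489 -151.73783405   37.        ]
[(np.float64(44680.468971374656), 34), (np.float64(44824.562259831146), 32), (np.float64(44952.46245675883), 36)]
bar 12461 ((624.2335815429688, -104.94743347167969), (74.3525390625, 40.161319732666016), 64.22836303710938) 348.39751877765394
```

Run:
```python
from h import *
z=np.load("w3.npz");d=z["d"];ci=(arm.camera_info("wrist"),z["E"]);W=cloud("wrist",d,ci)
p,r=pose();print(p,r.as_quat())
L=r.inv().apply((W-p).reshape(-1,3)).reshape(W.shape)
P=L[(d>0)&(abs(W[...,2]-349)<4)&(abs(L[...,1])<7)&(abs(L[...,0])<60)]
print("bar tool x ends",np.percentile(P[:,0],[0.5,99.5]),"y med",[np.median(P[abs(P[:,0]-x)<8,1]) for x in(-30,30)],
 np.polyfit(P[:,0],P[:,2],1))
y0=2*np.degrees(np.arctan2(r.as_quat()[1],r.as_quat()[0]))-90;print(y0)
print(*move(p,down(y0),[577.1,-153.1,319],down(124.5)))
```

```text
[ 628.49346059 -100.29942333  319.30632846] [-3.81433597e-01  9.24396221e-01  1.89497380e-04  3.55059074e-05]
bar tool x ends [-30.13094462  43.37018307] y med [np.float64(-0.22411959231585246), np.float64(0.06914389832446483)] [ 1.89691404e-03 -2.91719702e+01]
134.8450233407107
[ 0.2947 -0.0048  0.0012] [0.     0.     0.0575]
```

Call:
arm_command --rows '[[[0.06,0,0],[0,0,0.015]],[[0.15,0,0],[0,0,0.03]],[[0.24,-0.003,0],[0,0,0.045]],[[0.295,-0.005,0],[0,0,0.057]],[[0.295,-0.005,0],[0,0,0.057]]]'

```text
clock: 6.45
position: [575.8, -155.5, 320.2]
ee_rot: [-0.295, 0.955, -0.0, 0.0]
contact_force: [-0.4, 0.2, -3.1]
gripper_width: 15.3
grasp_force: 58.9
```

Call:
arm_command --rows '[[[0,0,0.06],[0,0,0]],[[0,0,0.12],[0,0,0]],[[0,0,0.18],[0,0,0]],[[0,0,0.22],[0,0,0]],[[0,0,0.22],[0,0,0]]]'

```text
clock: 6.95
position: [576.5, -154.1, 262.6]
ee_rot: [-0.296, 0.955, 0.001, -0.002]
contact_force: [0.2, 0.2, -3.3]
gripper_width: 15.2
grasp_force: 58.8
```

Run:
```python
from h import *
p,r=pose();s=arm.read_state();q=r.as_quat();y=2*np.degrees(np.arctan2(q[1],q[0]))-90
print(p,q,y,s["contact_force"],s["wrist_torque"],s["joints"])
print(*move(p,down(y),[577.1,-153.1,p[2]],down(124.5)))
```

```text
[ 576.51286188 -154.09644663  262.58282097] [-2.96385756e-01  9.55066849e-01  7.35737785e-04 -1.50225350e-03] 124.48135374458582 [ 0.2338643   0.20022338 -3.33064312] [0.00437588 0.03600909 0.06148232] [ 9.62339258e-03  3.18658086e-01 -1.13702324e-02 -5.77186035e-04
 -1.24406859e+00 -9.78420419e-01]
[-0.0042  0.002   0.    ] [ 0.      0.     -0.0001]
```

Call:
arm_command --rows '[[[-0.002,0.001,0.03],[0,0,0]],[[-0.002,0.001,0.08],[0,0,0]],[[-0.002,0.001,0.14],[0,0,0]],[[-0.002,0.001,0.2],[0,0,0]],[[-0.002,0.001,0.26],[0,0,0]]]'

```text
clock: 7.45
position: [577.3, -153.9, 198.4]
ee_rot: [-0.296, 0.955, 0.0, 0.0]
contact_force: [-0.1, -0.1, -1.7]
gripper_width: 15.0
grasp_force: 59.0
```

Call:
arm_command --rows '[[[0,0,0.016],[0,0,0]],[[0,0,0.024],[0,0,0]],[[0,0,0.032],[0,0,0]],[[0,0,0.04],[0,0,0]],[[0,0,0.04],[0,0,0]]]'

```text
clock: 7.95
position: [577.5, -153.9, 189.6]
ee_rot: [-0.296, 0.955, -0.0, 0.0]
contact_force: [-0.0, 1.0, -2.6]
gripper_width: 15.4
grasp_force: 58.8
```

Call:
arm_command --rows '[[[0,0.003,0.012],[0,0,0]],[[0,0.003,0.024],[0,0,0]],[[0,0.003,0.036],[0,0,0]],[[0,0.003,0.048],[0,0,0]],[[0,0.003,0.06],[0,0,0]]]'

```text
clock: 8.45
position: [576.9, -153.3, 174.0]
ee_rot: [-0.296, 0.955, 0.0, -0.0]
contact_force: [-0.2, -0.6, -2.8]
gripper_width: 14.7
grasp_force: 59.0
```

Call:
arm_command --rows '[[[0,0,0.004],[0,0,0]],[[0,0,0.008],[0,0,0]],[[0,0,0.012],[0,0,0]],[[0,0,0.016],[0,0,0]],[[0,0,0.02],[0,0,0]]]'

```text
clock: 8.95
position: [577.0, -153.3, 169.3]
ee_rot: [-0.296, 0.955, -0.0, 0.0]
contact_force: [0.4, -0.4, -2.7]
gripper_width: 15.1
grasp_force: 59.0
```

No contact so far, and the foot is about at the top of the square. I'll creep on in 1 mm steps.

Call:
arm_command --rows '[[[0,0,0.004],[0,0,0]],[[0,0,0.008],[0,0,0]],[[0,0,0.012],[0,0,0]],[[0,0,0.016],[0,0,0]],[[0,0,0.016],[0,0,0]]]'

```text
clock: 9.45
position: [576.8, -153.3, 165.1]
ee_rot: [-0.296, 0.955, 0.0, -0.0]
contact_force: [0.2, -0.0, -2.2]
gripper_width: 14.9
grasp_force: 59.0
```

Call:
arm_command --rows '[[[0,0,0.006],[0,0,0]],[[0,0,0.012],[0,0,0]],[[0,0,0.018],[0,0,0]],[[0,0,0.024],[0,0,0]],[[0,0,0.024],[0,0,0]]]'

```text
clock: 9.95
position: [576.8, -153.3, 159.0]
ee_rot: [-0.296, 0.955, 0.0, -0.0]
contact_force: [0.5, 0.2, -3.1]
gripper_width: 15.2
grasp_force: 59.0
```

Call:
arm_command --rows '[[[0,0,0.006],[0,0,0]],[[0,0,0.012],[0,0,0]],[[0,0,0.018],[0,0,0]],[[0,0,0.022],[0,0,0]],[[0,0,0.022],[0,0,0]]]'

```text
clock: 10.45
position: [576.8, -153.3, 153.6]
ee_rot: [-0.296, 0.955, 0.0, -0.0]
contact_force: [-0.6, -0.6, -2.4]
gripper_width: 15.4
grasp_force: 59.0
```

Call:
arm_command --rows '[[[0,0,0.004],[0,0,0]],[[0,0,0.008],[0,0,0]],[[0,0,0.012],[0,0,0]],[[0,0,0.016],[0,0,0]],[[0,0,0.018],[0,0,0]]]'

```text
clock: 10.95
position: [576.9, -153.3, 149.2]
ee_rot: [-0.296, 0.955, 0.0, -0.0]
contact_force: [0.7, -0.3, -2.6]
gripper_width: 15.1
grasp_force: 59.0
```

Call:
arm_command --rows '[[[0,0,0.002],[0,0,0]],[[0,0,0.004],[0,0,0]],[[0,0,0.006],[0,0,0]],[[0,0,0.006],[0,0,0]]]'

```text
clock: 11.35
position: [576.9, -153.3, 147.7]
ee_rot: [-0.296, 0.955, 0.0, -0.0]
contact_force: [-0.2, -0.4, -2.8]
gripper_width: 15.0
grasp_force: 59.0
```

Call:
arm_command --rows '[[[0,0,0.002],[0,0,0]],[[0,0,0.004],[0,0,0]],[[0,0,0.004],[0,0,0]]]'

```text
clock: 11.65
position: [577.1, -153.4, 147.2]
ee_rot: [-0.296, 0.955, -0.0, 0.0]
contact_force: [-0.9, 0.2, 0.3]
gripper_width: 15.1
grasp_force: 59.3
```

The key is seated (floor contact, foot about 15). I turn clockwise about the key axis in steps and watch the moment.

Call:
arm_command --rows '[[[0,0.0005,0],[0,0,0.028]],[[0,0.001,0],[0,0,0.056]],[[0,0.0016,0],[0,0,0.083]],[[0,0.0022,0],[0,0,0.111]],[[-0.0006,0.0027,0],[0,0,0.139]]]'

```text
clock: 12.15
position: [576.8, -152.2, 147.2]
ee_rot: [-0.081, 0.997, 0.0, 0.0]
contact_force: [-0.2, 1.5, -0.2]
gripper_width: 14.9
grasp_force: 59.4
```

```bash
cat > st.py <<'E'
from h import *
p,r=pose();s=arm.read_state();q=r.as_quat();y=2*np.degrees(np.arctan2(q[1],q[0]))-90
print(p.round(1),"yaw",round((y+360)%360,2),"F",s["contact_force"].round(1),"M",s["wrist_torque"].round(3),"j6",s["joints"][5].round(3),s["clock"],"w",s["gripper_width"],"Jt6",s["joint_efforts"][5])
E
python3 st.py
```

```text
[ 576.8 -152.2  147.2] yaw 99.28 F [-0.2  1.5 -0.2] M [0.755 0.289 0.143] j6 -1.421 12.15 w 14.919618945565686 Jt6 0.43261011131107807
```

Call:
arm_command --rows '[[[0,0.0005,0],[0,0,0.028]],[[0,0.001,0],[0,0,0.056]],[[0,0.0016,0],[0,0,0.083]],[[0,0.0022,0],[0,0,0.111]],[[-0.0006,0.0027,0],[0,0,0.139]]]'

```text
clock: 12.65
position: [576.8, -151.4, 147.2]
ee_rot: [0.137, 0.991, 0.0, 0.0]
contact_force: [-0.1, 2.7, 0.5]
gripper_width: 14.9
grasp_force: 59.5
```

```bash
python3 st.py
```

```text
[ 576.8 -151.4  147.2] yaw 74.27 F [-0.1  2.7  0.5] M [0.819 0.313 0.16 ] j6 -1.859 12.65 w 14.872741982664937 Jt6 0.42878025211393833
```

Call:
arm_command --rows '[[[0,0.0005,0],[0,0,0.022]],[[0,0.001,0],[0,0,0.044]],[[0,0.0014,0],[0,0,0.066]],[[0,0.0018,0],[0,0,0.088]]]'

```text
clock: 13.05
position: [577.0, -151.0, 147.3]
ee_rot: [0.272, 0.962, 0.0, 0.0]
contact_force: [-0.7, 1.8, -0.0]
gripper_width: 15.1
grasp_force: 59.5
```

```bash
python3 st.py
```

```text
[ 577.  -151.   147.3] yaw 58.47 F [-0.7  1.8 -0. ] M [0.837 0.232 0.118] j6 -2.136 13.05 w 15.080944642834302 Jt6 0.3087441064417362
```

Call:
arm_command --rows '[[[0,0.0002,0],[0,0,0.01]],[[0,0.0004,0],[0,0,0.02]],[[0,0.0006,0],[0,0,0.03]],[[0,0.0009,0],[0,0,0.042]]]'

```text
clock: 13.45
position: [577.1, -150.8, 147.2]
ee_rot: [0.334, 0.943, 0.0, 0.0]
contact_force: [-0.8, 2.5, 0.4]
gripper_width: 14.9
grasp_force: 59.5
```

```bash
python3 st.py
```

```text
[ 577.1 -150.8  147.2] yaw 50.99 F [-0.8  2.5  0.4] M [0.858 0.271 0.116] j6 -2.266 13.45 w 14.868768170319072 Jt6 0.12995400466024876
```

Call:
arm_command --rows '[[[0,0.0001,0],[0,0,0.006]],[[0,0.0003,0],[0,0,0.012]],[[0,0.0004,0],[0,0,0.018]]]'

```text
clock: 13.75
position: [577.3, -151.0, 147.2]
ee_rot: [0.36, 0.933, 0.0, 0.0]
contact_force: [-0.8, 3.1, 2.4]
gripper_width: 14.5
grasp_force: 59.6
```

```bash
python3 st.py
```

```text
[ 577.3 -151.   147.2] yaw 47.75 F [-0.8  3.1  2.4] M [1.263 0.289 0.119] j6 -2.323 13.75 w 14.52293636426823 Jt6 -0.012039926368743181
```

Call:
arm_command --rows '[[[0,0.0001,0],[0,0,0.006]],[[0,0.0003,0],[0,0,0.012]],[[0,0.0003,0],[0,0,0.012]]]'

```text
clock: 14.05
position: [577.4, -151.1, 147.2]
ee_rot: [0.378, 0.926, 0.0, 0.0]
contact_force: [-1.5, 3.6, 2.9]
gripper_width: 15.3
grasp_force: 59.9
```

```bash
python3 st.py
```

```text
[ 577.4 -151.1  147.2] yaw 45.61 F [-1.5  3.6  2.9] M [1.554 0.321 0.092] j6 -2.36 14.05 w 15.291942253692676 Jt6 -0.16233718022704124
```

Call:
arm_command --rows '[[[0.002,0.002,0],[0,0,0.006]],[[0.003,0.003,0],[0,0,0.012]],[[0.003,0.003,0],[0,0,0.012]]]'

```text
clock: 14.35
position: [577.3, -150.5, 147.2]
ee_rot: [0.395, 0.919, -0.0, 0.0]
contact_force: [-1.3, 2.5, 3.8]
gripper_width: 15.4
grasp_force: 60.0
```

```bash
python3 st.py
```

```text
[ 577.3 -150.5  147.2] yaw 43.45 F [-1.3  2.5  3.8] M [0.868 0.3   0.089] j6 -2.4 14.35 w 15.383038543104663 Jt6 -0.14880990609526634
```

Call:
arm_command --rows '[[[0.001,0.001,0],[0,0,0.005]],[[0.002,0.002,0],[0,0,0.01]],[[0.002,0.002,0],[0,0,0.01]]]'

```text
clock: 14.65
position: [577.3, -149.9, 147.2]
ee_rot: [0.41, 0.912, -0.0, 0.0]
contact_force: [-0.7, -0.0, 4.4]
gripper_width: 15.2
grasp_force: 60.1
```

```bash
python3 st.py
```

```text
[ 577.3 -149.9  147.2] yaw 41.65 F [-0.7 -0.   4.4] M [0.231 0.348 0.085] j6 -2.433 14.65 w 15.184598892671065 Jt6 -0.12353645637631416
```

Call:
arm_command --rows '[[[0,0,0],[0,0,0.005]],[[0,0,0],[0,0,0.01]],[[0,0,0],[0,0,0.01]]]'

```text
clock: 14.95
position: [577.3, -149.8, 147.1]
ee_rot: [0.424, 0.906, -0.0, 0.0]
contact_force: [-0.2, -0.7, 4.8]
gripper_width: 14.9
grasp_force: 60.2
```

```bash
python3 st.py
```

```text
[ 577.3 -149.8  147.1] yaw 39.84 F [-0.2 -0.7  4.8] M [-0.034  0.344  0.049] j6 -2.464 14.95 w 14.931015173670447 Jt6 -0.11784761678427458
```

Run:
```python
from h import *
ci=cam("wrist");p,r=pose();im,d=arm.get_image("wrist");sd,dd=arm.get_image("side")
s0=cv2.imread("pics/side0.png")
print([(x["score"],x["position"]) for x in arm.spot_in("side","tongue_tip")])
W=cloud("wrist",d,ci);L=r.inv().apply((W-p).reshape(-1,3)).reshape(W.shape)
P=L[(d>0)&(abs(L[...,2]+29)<4)&(L[...,0]>12)&(L[...,0]<60)&(abs(L[...,1])<25)]
print(len(P),cv2.minAreaRect(P[:,:2].astype(np.float32)),np.polyfit(P[:,0],P[:,2],1))
b=(slice(215,335),slice(250,380))
f=lambda a:cv2.resize(a[b],(390,360),interpolation=cv2.INTER_CUBIC)
cv2.imwrite("pics/s4.png",np.hstack([f(s0),f(sd)]))
```

```text
[]
5476 ((27.49189567565918, -0.2139291763305664), (16.085655212402344, 31.00160026550293), 89.86390686035156) [ 1.96425599e-02 -2.99147255e+01]
```

View pics/s4.png

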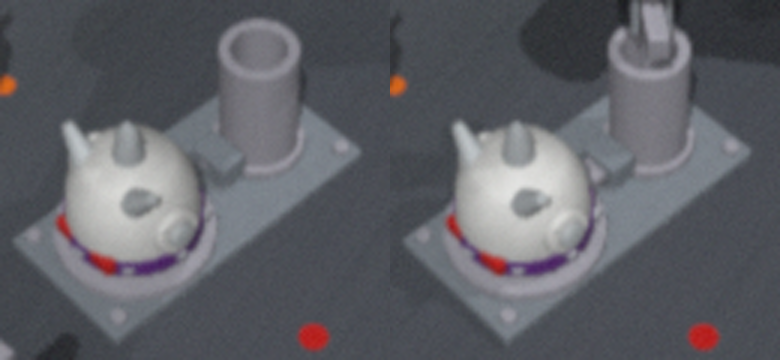

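The key is aligned in the grip, and the side view shows the tongue newly out at right-half (595,170). I'll go on gently until it is firm.

Call:
arm_command --rows '[[[0,0,0],[0,0,0.006]],[[0,0,0],[0,0,0.012]],[[0,0,0],[0,0,0.012]]]'

```text
clock: 15.4
position: [577.3, -149.7, 147.1]
ee_rot: [0.441, 0.898, -0.0, 0.0]
contact_force: [-1.0, 0.7, 5.0]
gripper_width: 15.1
grasp_force: 60.2
```

```bash
python3 st.py
```

```text
[ 577.3 -149.7  147.1] yaw 37.68 F [-1.   0.7  5. ] M [0.054 0.285 0.048] j6 -2.502 15.4 w 15.054706679235464 Jt6 -0.11168392840772867
```

Call:
arm_command --rows '[[[0,0,0],[0,0,0.006]],[[0,0,0],[0,0,0.012]],[[0,0,0],[0,0,0.012]]]'

```text
clock: 15.7
position: [577.4, -149.7, 147.1]
ee_rot: [0.457, 0.889, -0.0, 0.0]
contact_force: [-0.8, 0.1, 4.7]
gripper_width: 14.9
grasp_force: 60.2
```

```bash
python3 st.py
```

```text
[ 577.4 -149.7  147.1] yaw 35.56 F [-0.8  0.1  4.7] M [0.046 0.23  0.337] j6 -2.539 15.7 w 14.92301892691256 Jt6 -0.3254737425595522
```

The stop is reached: the moment rose from 0.05 to 0.34 N m. I'll ease slightly, release and retract.

Call:
arm_command --rows '[[[0,0,0],[0,0,-0.004]],[[0,0,0],[0,0,-0.008]],[[0,0,0],[0,0,-0.008]]]'

```text
clock: 16.0
position: [577.4, -149.7, 147.1]
ee_rot: [0.446, 0.895, 0.0, 0.0]
contact_force: [-0.3, 0.7, 5.0]
gripper_width: 15.2
grasp_force: 60.2
```

Call:
arm_command --rows '[[[0,0,0],[0,0,0]],[[0,0,0],[0,0,0]],[[0,0,0],[0,0,0]],[[0,0,0],[0,0,0]],[[0,0,0],[0,0,0]]]' --grip 1

```text
clock: 16.5
position: [577.0, -149.5, 146.6]
ee_rot: [0.446, 0.895, -0.0, -0.0]
contact_force: [-0.3, -0.7, -0.3]
gripper_width: 84.5
grasp_force: 0.0
```

Call:
arm_command --rows '[[[0,0,-0.04],[0,0,0]],[[0,0,-0.12],[0,0,0]],[[0,0,-0.24],[0,0,0]],[[0,0,-0.38],[0,0,0]],[[0,0,-0.5],[0,0,0]]]'

```text
clock: 17.0
position: [577.3, -149.6, 274.6]
ee_rot: [0.446, 0.895, 0.0, 0.001]
contact_force: [0.3, 0.6, -0.4]
gripper_width: 85.4
grasp_force: 0.0
```

```bash
python3 st.py
python3 - <<'E'
from h import *
ci=cam("wrist");im,d=arm.get_image("wrist");W=cloud("wrist",d,ci)
P=W[(d>0)&(np.hypot(W[...,0]-578,W[...,1]+152)<60)&(W[...,2]>155)&(W[...,2]<200)]
print(len(P),cv2.minAreaRect(P[:,:2].astype(np.float32)),np.median(P[:,2]))
A=np.c_[P[:,:2]-P[:,:2].mean(0),np.ones(len(P))];print(np.linalg.lstsq(A,P[:,2],rcond=None)[0].round(4))
sd,dd=arm.get_image("side")
cv2.imwrite("pics/f.png",np.hstack([cv2.resize(im,(400,300)),cv2.resize(sd[190:335,230:423],(400,300))]))
E
```

```text
[ 577.3 -149.6  274.6] yaw 37.0 F [ 0.3  0.6 -0.4] M [ 0.022 -0.013  0.032] j6 -2.514 17.0 w 85.39132033158161 Jt6 -4.466451059670362e-05
3851 ((578.5924682617188, -151.12869262695312), (18.913143157958984, 89.9857177734375), 36.755859375) 176.52797745176656
[-5.000000e-03 -2.460000e-02  1.761299e+02]
```

View pics/f.png

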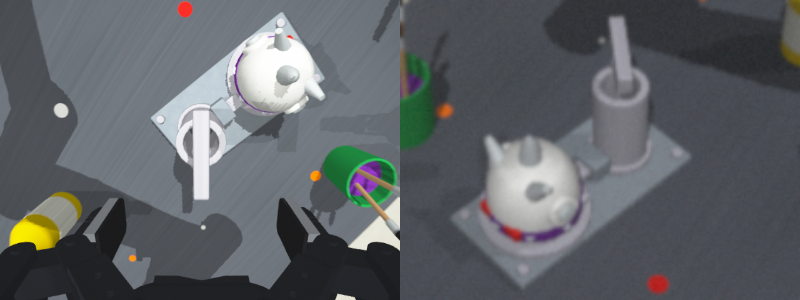

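The key stands home: bar top at z 176.5 (177 expected), tilt 0.025 rad, bar at wrist-half (201,150), tongue out at side-half (600,175), paint things undisturbed. Handing in.

```bash
python3 -c "
from bench import arm
print(arm.job_done())"
```

```text
the job is handed in; nothing more can be done
None
```

The T-key is fully home on the stem, turned clockwise until it came up firm, released and standing upright in the tube, and the job is handed in at about 17 s; no verdict was returned.

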